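# Catch two screw caps from the cap feeder

### The job

Take the deep white dish by its handle, hold it up level under the mouth of the tilted chute of the cap feeder, and push its far wall against the paddle there, so that the gate lifts and both screw caps slide off into the dish. Then carry the dish with both caps back and set it down upright on the bench about where it stood before letting go.

Things in the scene. Friction and masses are not known exactly. Their poses are not given: they have to be found in the camera images.
- dish_grip (a point): Handle centre of deep white dish (open box 126 x 96 x 60 mm, 3 mm walls, about 0.16 kg). x: along handle to dish, z up. Handle bar 20 wide (y), 18 high; free end 34 behind; near wall's face 35 ahead, far wall's outer face 161 ahead; rim 12 above, underside 48 below. Stands left or right of the feeder; a smaller, shallow tray with like handle (80 x 55 x 26) on the other side is not it.
- paddle_face (a point): Centre of the front of the feeder's paddle: upright grey plate 60 wide, 65 high, 65 to 130 mm above the bench, below the chute's lip. x: level push direction, z up. Slides back up to 25 mm on a spring (1 to 3.5 N), lifting the gate: 14 mm frees the caps, 20 is ample; stay 1.5 s. Dish held level, underside 62 mm above the bench, passes under the lip and meets it; nothing is in front.
- cap0: Lower of two blue ribbed screw caps, 30 mm diameter, 20 high, 15 g, lying on the chute against its gate. Origin: centre of underside; z: its axis. The chute is an open aluminium channel, 36 wide inside, falling towards the robot at 38 degrees; lip right above the unpushed paddle's face, underside 146 mm above the bench. Caps land 0 to 80 mm in front of the lip.
- cap1: Upper of the two caps, just behind the other on the chute, same size: 30 mm diameter, 20 mm high. Origin: centre of its underside; z: its axis, square to the chute's floor at the start. The feeder is a white pedestal carrying the chute; it reaches 160 mm back from the lip and is 280 mm tall at its rear end, with a gate frame 215 mm tall at the lip: pass above or in front of it.
Things that resemble listed ones, but are neither listed nor needed, are in the scene too. What is shaped like the cap1 but turquoise is not meant.

How it is judged:
On the way, in this order (a step that is already met when the one before it is completed fails the run):
1. the dish is held in the fingers, at least 30 mm off the bench (height (world z) of dish_grip above 0.078 m and contact force between the fingers and dish above 0.5 N), for 0.1 s.
2. both caps lie in the dish while it is still held at least 30 mm off the bench (all of step 1 and x of cap0 in the frame of dish_grip between 0.036 and 0.16 m and y of cap0 in the frame of dish_grip between -0.047 and 0.047 m and z of cap0 in the frame of dish_grip between -0.055 and 0.01 m and x of cap1 in the frame of dish_grip between 0.036 and 0.16 m and y of cap1 in the frame of dish_grip between -0.047 and 0.047 m and z of cap1 in the frame of dish_grip between -0.055 and 0.01 m), for 0.2 s.
3. the dish, with both caps in it, is lowered to within 8 mm of the bench while still held (height (world z) of dish_grip below 0.056 m and contact force between the fingers and dish above 0.5 N and x of cap0 in the frame of dish_grip between 0.036 and 0.16 m and y of cap0 in the frame of dish_grip between -0.047 and 0.047 m and z of cap0 in the frame of dish_grip between -0.055 and 0.01 m and x of cap1 in the frame of dish_grip between 0.036 and 0.16 m and y of cap1 in the frame of dish_grip between -0.047 and 0.047 m and z of cap1 in the frame of dish_grip between -0.055 and 0.01 m), for 0.04 s.
At the end, for the whole second after the job is handed in: The dish stands upright on the bench (within 7 degrees), released, its handle's centre within 60 mm of where it was at the start, with both caps inside it (distance of dish_grip from where it was at the start of the episode below 0.06 m and angle between dish_grip's own z axis and vertical below 0.12 rad and height (world z) of dish_grip below 0.056 m and x of cap0 in the frame of dish_grip between 0.036 and 0.16 m and y of cap0 in the frame of dish_grip between -0.047 and 0.047 m and z of cap0 in the frame of dish_grip between -0.055 and 0.01 m and x of cap1 in the frame of dish_grip between 0.036 and 0.16 m and y of cap1 in the frame of dish_grip between -0.047 and 0.047 m and z of cap1 in the frame of dish_grip between -0.055 and 0.01 m); the robot touches nothing.
It also fails if it takes over 62 s, if anything falls off the work surface, if the arm or the gripper's body presses on something with over 40 N, if the wrist force passes 120 N, or if a joint passes its speed limit or range.

### The arm

A 7-joint arm with a two-finger parallel gripper is mounted at the origin on the work surface. World frame = base frame: x ahead of the robot, y to its left, z up, the work surface at z = 0. Lengths are in m, angles in rad, forces in N, time in s.
With the tool pointing down it reaches from about 0.425 to 0.975 m from the base axis. Payload 16.7 kg.
Tool frame: the origin (TCP) lies midway between the tips of the shut fingers; the grasp point (between the pads) lies 19 mm behind it; z points along the fingers, y is the direction in which the jaws open and shut (so a half turn about z gives the same grasp; the last joint's range is limited). The gripper opens to 85 mm and grips with 20 to 120 N. Pads are 22 mm wide; open, the fingers measure 114 mm over their backs; the gripper's body (76 mm by 85 mm) begins 54 mm behind the grasp point. The pads swing forward as they close: fully open they stand 13 mm farther back than shut.
Start: joints at [-1.329, 0.426, 0.074, 1.606, -0.034, 1.111, -0.067], TCP at [0.258, 0.624, 0.231] pointing down, gripper open.
Joint ranges: [-2.85, 2.85], [-0.5, 2.14], [-1.23, 1.37], [0.21, 2.46], [-1.02, 4.16], [0.16, 2.05], [-2.73, 2.73]. Speed limits (rad/s): [1.89, 1.89, 2.39, 2.39, 3.01, 3.01, 3.01].

### API

Orientations are given as [roll, pitch, yaw] about the fixed x, y, z axes, in that order (R = Rz(yaw) Ry(pitch) Rx(roll)).
In Python, from rig import arm gives the robot as it stands. The module is installed in compiled form; this text tells all that it offers.
- The arm moves only by the tool jog_arm, never from a script. Its argument "rows" is a list of rows, each a list of 5 numbers: the closure, from -1 (fully open) to 1 (shut), then the shift along the world's x, y, z in cm, then the turn about the world's z in degrees. A call has 1 to 20 rows; each row shifts and turns the commanded pose from where the row before left it; what a row does not reach is not made up. A row lasts 1/8 s, in which the tool goes at most 62.5 mm and 10.7 degrees, less where a joint would pass 70% of its speed; a pose out of reach is approached as far as the arm can. A call with a gripper value outside its range is refused whole. The fingers move at their own pace and stop on an object; the grip force is fixed at half the most. Time passes only in rows, so rows that do not move let the fingers close. It gives the time, the measured TCP pose, the force and the opening at its end, in the units of the state.
- arm.get_state(): the state, without advancing time (a new reading comes with each control period).
- arm.capture(name): name is "scene" or "top" or "wrist"; returns (picture, depth): 480x640x3 uint8, red, green, blue; 480x640 float32, m along the optical axis (not along the pixel's ray), 0 where there is no reading.
- arm.camera_model(name): a dict with "intrinsics" (3x3 intrinsics, pixels), "R" (3x3) and "t" (3): a world point X has camera coordinates R X + t; the wrist camera has in their place "hand_eye" (4x4, takes a point from camera to tool coordinates, whose origin is the TCP and whose axes are the flange's). Camera axes: x right, y down, z forward; pixel columns grow to the right and rows downward; lengths in m; the calibration is good to about 2 mm. A picture is of the moment at which its call begins: read the wrist's pose just before it. camera_model takes no time and is no camera call.
- arm.job_done(): hands the job in, once; it reports no verdict.
The state is a dict: "t": time; "joints": joint angles; "qd": joint speeds; "tau": joint torques, N m; "tcp_pos": TCP position; "eef_rot": TCP orientation; "ft_force": force on the tool from outside, world axes, zero at the start; "wrist_torque": the same for the moment, N m; "grip_width": opening from 0.0 (shut) to 1.0 (fully open).
Only numpy, scipy, OpenCV 4.12 (cv2) and the standard library are available. Lean on these libraries where they do the work, as an engineer would, in place of code of your own. Each camera call takes 0.05 s, during which the arm holds its last target. There are 200 camera calls.

## Working session

There is one attempt and no reset: what is moved stays moved. The work goes in short steps, Python scripts to look and compute and a tool call to move; the robot and the scene stay as the last step left them, time stands still between calls to the robot, and variables do not carry over. Pictures are saved under pics/ and viewed, about 8 in all and at most 12, crops included, and the job is handed in when it is done.

Besides the shell and the picture viewer there is one more tool, called after "Request:" as a command line: name --pt "numbers of a row" for each row, then --argument value for the rest. jog_arm: Moves the arm, as the interface text tells. Its arguments: {"type":"object","properties":{"rows":{"type":"array"}},"required":["rows"]}

```bash
mkdir -p pics; cat > h.py <<'E'
import numpy as np, cv2
from rig import arm
def cap(name,tag):
    p,d=arm.capture(name); cv2.imwrite(f'pics/{tag}.png',p[:,:,::-1]); np.save(f'pics/{tag}.npy',d)
    return p,d
def world(name,d):
    m=arm.camera_model(name); K=np.array(m['intrinsics']);R=np.array(m['R']);t=np.array(m['t'])
    v,u=np.mgrid[0:480,0:640]
    c=np.stack([(u-K[0,2])/K[0,0]*d,(v-K[1,2])/K[1,1]*d,d],-1)
    return (c-t)@R
E
python3 - <<'E'
from h import *
print(arm.get_state())
for n in('scene','top'):
    p,d=cap(n,n+'0'); np.save(f'pics/{n}0w.npy',world(n,d))
E
```

```text
{'t': 0.0, 'joints': array([-1.32848836,  0.42670808,  0.07387118,  1.60662548, -0.03408878,
        1.11083336, -0.0671024 ]), 'qd': array([-0.00043318, -0.00037008,  0.00047309, -0.00095008, -0.00033959,
       -0.00021948, -0.00146525]), 'tau': array([-2.01197479e-03, -9.49852395e+01,  3.75978917e+00, -4.63503706e+01,
        1.92690961e-02,  1.02399327e-02,  3.03259327e-06]), 'tcp_pos': array([0.25763571, 0.62343567, 0.23061903]), 'eef_rot': array([-3.14028313e+00,  1.13741753e-04,  2.74973664e+00]), 'ft_force': array([ 0.27435588,  0.0767409 , -0.2249791 ]), 'wrist_torque': array([-0.05022808, -0.04294548, -0.03258076]), 'grip_width': 1.0011820965598557}
```

View pics/scene0.png

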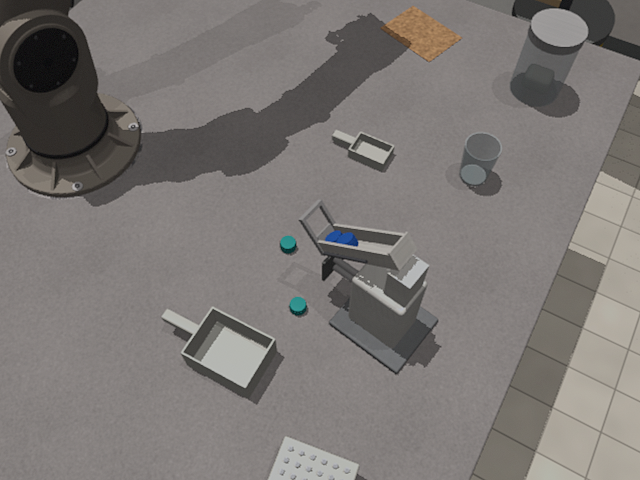

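View pics/top0.png

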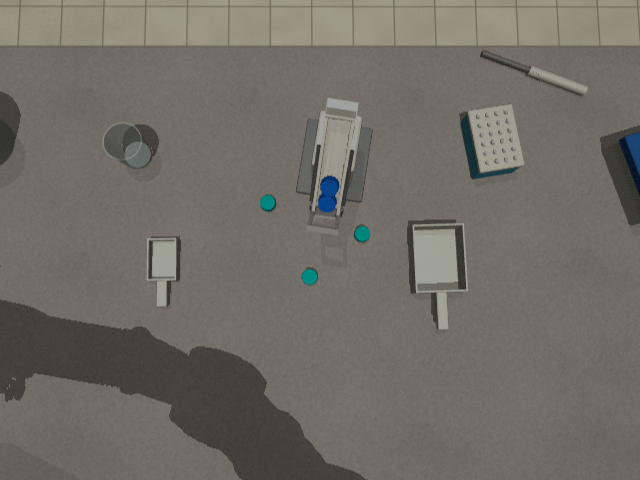

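The deep white dish is at scene (230,350) / top (440,258), with its handle at top (442,310). The rival is the shallow tray at top (162,260), which is clearly smaller. The blue caps are on the chute at top (328,203) and (330,187). The turquoise caps on the bench at (268,203), (362,233) and (310,277) are not meant. Next I'll confirm this in a crop and measure.

```bash
python3 - <<'E'
from h import *
p=cv2.imread('pics/top0.png'); w=np.load('pics/top0w.npy')
c=cv2.resize(p[90:340,280:480],None,fx=3,fy=3,interpolation=cv2.INTER_CUBIC)[:, :]
c=cv2.resize(p[95:335,280:480],(500,600),interpolation=cv2.INTER_CUBIC); cv2.imwrite('pics/crop1.png',c)
for n,(u,v) in dict(hand=(442,310),hn=(443,326),hf=(441,296),floor=(438,258),rimfl=(413,225),tray=(162,260),trayh=(162,293),cap0=(326,205),cap1=(330,186),frame=(323,231),bench=(380,300)).items():
    print(n,w[v,u].round(4))
x,y,z=[w[...,i] for i in range(3)]
v,u=np.mgrid[0:480,0:640]
# handle top
m=(u>425)&(u<460)&(v>293)&(v<335)&(z>.04)&(z<.075)
P=w[m];(a,b),s,ang=cv2.minAreaRect(P[:,:2].astype(np.float32)*1000);print('handle',m.sum(),a,b,s,ang,np.median(P[:,2]))
m=(u>400)&(u<480)&(v>210)&(v<335)&(z>.025)&(z<.08)
P=w[m];
m2=(u>400)&(u<480)&(v>210)&(v<294)&(z>.05)&(z<.075)
P=w[m2];print('rim',m2.sum(),cv2.minAreaRect(P[:,:2].astype(np.float32)*1000),np.median(P[:,2]))
# chute/feeder
m=(u>290)&(u<385)&(v>90)&(v<245)&(z>.12)
P=w[m];print('feeder',m.sum(),cv2.minAreaRect(P[:,:2].astype(np.float32)*1000),P[:,2].max())
ws=np.load('pics/scene0w.npy')
for n,(uu,vv) in dict(pad=(327,268),pad2=(325,274),pad3=(330,262)).items(): print(n,ws[vv,uu].round(4))
E
```

```text
hand [ 0.4639 -0.2368  0.0572]
hn [ 0.4349 -0.2379  0.0563]
hf [ 0.4895 -0.2357  0.0573]
floor [ 0.5645 -0.2452 -0.001 ]
rimfl [ 0.6212 -0.1871  0.06  ]
tray [0.5645 0.291  0.0006]
trayh [0.5002 0.283  0.0252]
cap0 [ 0.6396 -0.0236  0.1707]
cap1 [ 0.666  -0.0298  0.1972]
frame [ 0.5912 -0.0177  0.2073]
bench [ 0.4838 -0.1295  0.0032]
handle 429 461.4322814941406 -236.80223083496094 (64.16751098632812, 20.885393142700195) 0.28061482310295105 0.05656833883574753
rim 595 ((559.5982666015625, -234.72825622558594), (129.85484313964844, 97.41409301757812), 1.4348593950271606) 0.05896958391259549
feeder 4927 ((638.5008544921875, -23.20258331298828), (75.07744598388672, 334.74884033203125), 80.28534698486328) 1.0951257590713983
pad [ 0.647  -0.0481  0.1079]
pad2 [ 0.6457 -0.0525  0.092 ]
pad3 [ 0.6475 -0.0388  0.1148]
```

View pics/crop1.png

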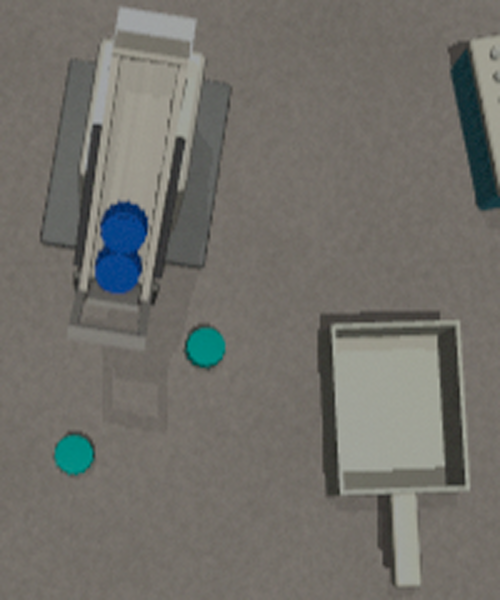

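The crop confirms it: a deep 126x96 dish with a handle pointing towards the robot, and two blue caps on the chute. Next is the feeder axis, lip and paddle from the point clouds.

```bash
python3 - <<'E'
from h import *
wt=np.load('pics/top0w.npy'); ws=np.load('pics/scene0w.npy')
ps=cv2.imread('pics/scene0.png')
v,u=np.mgrid[0:480,0:640]
# chute from top, walls & frame
r=(u>290)&(u<385)&(v>90)&(v<245)
z=wt[...,2]; m=r&(z>.14)&(z<.30)
for lo,hi in((.14,.3),(.16,.24),(.2,.3)):
    P=wt[r&(z>lo)&(z<hi)]; print(lo,hi,len(P),cv2.minAreaRect(P[:,:2].astype(np.float32)*1000))
# base plate
P=wt[r&(z>.006)&(z<.03)&(v<205)];print('plate',len(P),cv2.minAreaRect(P[:,:2].astype(np.float32)*1000))
# midline of chute per x slice
P=wt[m]
for x0 in np.arange(.58,.82,.02):
    q=P[abs(P[:,0]-x0)<.01]
    if len(q)>5: print(round(x0,3),len(q),q[:,1].min().round(4),q[:,1].max().round(4),((q[:,1].min()+q[:,1].max())/2).round(4),q[:,2].min().round(3),q[:,2].max().round(3))
# paddle from scene
z=ws[...,2]; m=(ws[...,0]>.60)&(ws[...,0]<.68)&(abs(ws[...,1]+.025)<.06)&(z>.06)&(z<.135)
P=ws[m];print('pad',len(P))
b=ps[m].mean(1)
Q=P[(b<70)]
print(len(Q),Q.min(0),Q.max(0))
for z0 in np.arange(.07,.13,.01):
    q=Q[abs(Q[:,2]-z0)<.005]
    if len(q)>2: 
        l=np.polyfit(q[:,1],q[:,0],1); print(round(z0,3),len(q),q.min(0).round(3),q.max(0).round(3),'slope',l.round(3))
cv2.imwrite('pics/padcrop.png',cv2.resize(ps[190:330,270:450],(720,560),interpolation=cv2.INTER_CUBIC))
E
```

```text
0.14 0.3 4822 ((696.6824340820312, -33.36333465576172), (74.85639953613281, 216.4060516357422), 80.49949645996094)
0.16 0.24 3711 ((695.043701171875, -33.145408630371094), (71.5189437866211, 213.10292053222656), 80.56979370117188)
0.2 0.3 2553 ((694.791259765625, -33.062957763671875), (59.90933609008789, 212.5691375732422), 80.26026153564453)
plate 1824 ((784.0872192382812, -53.28422546386719), (163.00453186035156, 201.8694610595703), 80.7313232421875)
0.58 27 -0.0399 -0.0162 -0.028 0.202 0.208
0.6 234 -0.0441 0.0077 -0.0182 0.189 0.213
0.62 202 -0.0469 0.006 -0.0204 0.159 0.2
0.64 403 -0.0553 0.003 -0.0262 0.149 0.194
0.66 507 -0.0583 0.0046 -0.0268 0.156 0.211
0.68 457 -0.0622 0.001 -0.0306 0.169 0.226
0.7 566 -0.0723 -0.0025 -0.0374 0.143 0.242
0.72 612 -0.076 0.001 -0.0375 0.142 0.257
0.74 576 -0.0795 -0.0026 -0.0411 0.153 0.28
0.76 660 -0.0817 -0.0044 -0.043 0.152 0.281
0.78 314 -0.0856 -0.008 -0.0468 0.152 0.263
0.8 264 -0.0874 -0.0116 -0.0495 0.153 0.233
pad 460
260 [ 0.6399004  -0.05568963  0.07026611] [ 0.67922909 -0.00320292  0.13268345]
0.07 13 [ 0.64  -0.055  0.07 ] [ 0.653 -0.003  0.075] slope [0.217 0.655]
0.08 50 [ 0.641 -0.055  0.075] [ 0.678 -0.021  0.085] slope [0.684 0.68 ]
0.09 37 [ 0.64  -0.054  0.085] [ 0.679 -0.023  0.095] slope [0.459 0.668]
0.1 35 [ 0.641 -0.056  0.095] [ 0.65  -0.028  0.105] slope [0.222 0.656]
0.11 56 [ 0.64  -0.055  0.105] [ 0.679 -0.024  0.115] slope [0.806 0.687]
0.12 34 [ 0.64  -0.055  0.115] [ 0.649 -0.03   0.125] slope [0.266 0.658]
```

View pics/padcrop.png

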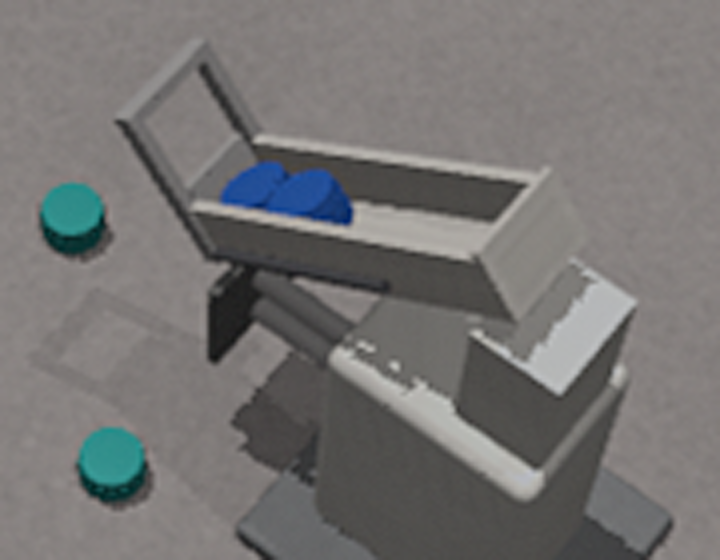

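Feeder yaw is about −9.6°. The paddle face centre is about (0.645, −0.025), and three estimates agree. The handle centre is about (0.4615, −0.237), with dish yaw about 1.3°. I'll start the approach and watch the joints.

Request:
jog_arm --pt "-1 1.9 -3.2 0.3 0" --pt "-1 1.9 -3.2 0.3 0" --pt "-1 1.9 -3.2 0.3 0" --pt "-1 1.9 -3.2 0.3 0" --pt "-1 1.9 -3.2 0.3 0" --pt "-1 1.9 -3.2 0.3 0" --pt "-1 1.9 -3.2 0.3 0" --pt "-1 1.9 -3.2 0.3 0" --pt "-1 1.9 -3.2 0.3 0" --pt "-1 1.9 -3.2 0.3 0" --pt "-1 0 0 0 0"

```text
t: 1.48
tcp_pos: [0.4492, 0.3011, 0.2615]
eef_rot: [-3.141, 0.001, 2.745]
ft_force: [-0.3, 0.7, 0.4]
grip_width: 0.999
```

```bash
python3 -c "
from h import *
s=arm.get_state();print(s['t'],s['joints'].round(3),s['tcp_pos'],s['eef_rot'])"
```

```text
1.475 [-0.913  0.178  0.232  1.883 -0.045  1.086  0.511] [0.44920042 0.30113362 0.26147118] [-3.14130228e+00  5.36693844e-04  2.74541001e+00]
```

Request:
jog_arm --pt "-1 0.1 -3 0 2" --pt "-1 0.1 -3 0 2" --pt "-1 0.1 -3 0 2" --pt "-1 0.1 -3 0 2" --pt "-1 0.1 -3 0 2" --pt "-1 0.1 -3 0 2" --pt "-1 0.1 -3 0 2" --pt "-1 0.1 -3 0 2" --pt "-1 0.1 -3 0 2" --pt "-1 0.1 -3 0 2" --pt "-1 0.1 -3 0 2" --pt "-1 0.1 -3 0 2" --pt "-1 0.1 -3 0 0" --pt "-1 0.1 -3 -1 0" --pt "-1 0.1 -3 -1 0" --pt "-1 0.1 -3 -2 0" --pt "-1 0.1 -3 -2 0" --pt "-1 0 -2.8 0 0" --pt "-1 0 0 0 0"

```text
t: 3.85
tcp_pos: [0.4645, -0.2355, 0.2009]
eef_rot: [-3.141, -0.001, -3.117]
ft_force: [0.4, -0.3, 0.3]
grip_width: 1.0
```

```bash
python3 - <<'E'
from h import *
from scipy.spatial.transform import Rotation as Ro
s=arm.get_state();print(s['t'],s['joints'].round(3),s['tcp_pos'].round(4),np.degrees(s['eef_rot']))
p,d=cap('wrist','wrist1')
m=arm.camera_model('wrist');K=np.array(m['intrinsics']);H=np.array(m['hand_eye'])
v,u=np.mgrid[0:480,0:640]
c=np.stack([(u-K[0,2])/K[0,0]*d,(v-K[1,2])/K[1,1]*d,d],-1)
w=(c@H[:3,:3].T+H[:3,3])@Ro.from_euler('xyz',s['eef_rot']).as_matrix().T+s['tcp_pos']
np.save('pics/wrist1w.npy',w); x,y,z=[w[...,i] for i in range(3)]
ok=d>0
M=ok&(x>.41)&(x<.491)&(abs(y+.237)<.03)&(z>.045)&(z<.065)
P=w[M]; print(len(P),cv2.minAreaRect(P[:,:2].astype(np.float32)*1000) if len(P) else 0,np.median(P[:,2]) if len(P) else 0)
for x0 in np.arange(.43,.50,.01):
    q=P[abs(P[:,0]-x0)<.005]
    if len(q): print(x0.round(3),q[:,1].min().round(4),q[:,1].max().round(4))
E
```

```text
3.85 [-0.219  0.239  0.66   2.01  -0.178  0.949  2.127] [ 0.4645 -0.2355  0.2009] [-1.79955900e+02 -6.02256613e-02 -1.78577576e+02]
2016 ((460.3970031738281, -237.0850830078125), (61.620872497558594, 19.956945419311523), 1.8329081535339355) 0.05820891152758273
0.43 -0.2471 -0.228
0.44 -0.247 -0.2277
0.45 -0.2469 -0.2274
0.46 -0.2468 -0.227
0.47 -0.2467 -0.2267
0.48 -0.2466 -0.2263
0.49 -0.2456 -0.2263
```

View pics/wrist1.png

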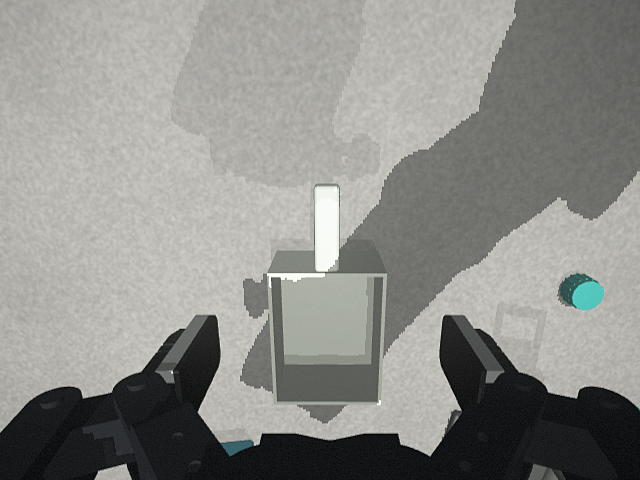

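The wrist view shows the white dish handle at (327,228), between and ahead of the open fingers, and it matches the estimate. I'll descend and grip.

Request:
jog_arm --pt "-1 0.35 -0.15 -1.9 0.4" --pt "-1 0 0 -1.9 0" --pt "-1 0 0 -1.9 0" --pt "-1 0 0 -1.9 0" --pt "-1 0 0 -1.9 0" --pt "-1 0 0 -1.9 0" --pt "-1 0 0 -1.9 0" --pt "-1 0 0 -1.9 0" --pt "-1 0 0 -1.9 0" --pt "-1 0 0 -0.3 0" --pt "-1 0 0 0 0" --pt "1 0 0 0 0" --pt "1 0 0 0 0" --pt "1 0 0 0 0" --pt "1 0 0 0 0" --pt "1 0 0 0 0" --pt "1 0 0 0 0"

```text
t: 6.02
tcp_pos: [0.4685, -0.2357, 0.0276]
eef_rot: [-3.141, 0.001, -3.107]
ft_force: [-0.9, 0.5, 5.7]
grip_width: 0.222
```

Request:
jog_arm --pt "1 0 0 0.5 0" --pt "1 0 0 0.8 0" --pt "1 0 0 0.9 0" --pt "1 0 0 1 0" --pt "1 0 0 1 0" --pt "1 0 0 1 0" --pt "1 0 0 0.7 0" --pt "1 0 0 0.4 0" --pt "1 0 0 0 0" --pt "1 0 0 0 0" --pt "1 0 0 0 0"

```text
t: 7.4
tcp_pos: [0.4681, -0.2356, 0.09]
eef_rot: [3.142, -0.001, -3.108]
ft_force: [1.7, -0.1, -1.8]
grip_width: 0.223
```

```bash
cat >> h.py <<'E'
from scipy.spatial.transform import Rotation as Ro
def wristw(tag):
    s=arm.get_state(); p,d=cap('wrist',tag)
    m=arm.camera_model('wrist');K=np.array(m['intrinsics']);H=np.array(m['hand_eye'])
    v,u=np.mgrid[0:480,0:640]
    c=np.stack([(u-K[0,2])/K[0,0]*d,(v-K[1,2])/K[1,1]*d,d],-1)
    w=(c@H[:3,:3].T+H[:3,3])@Ro.from_euler('xyz',s['eef_rot']).as_matrix().T+s['tcp_pos']
    w[d<=0]=np.nan
    return s,p,w
E
python3 - <<'E'
from h import *
s=arm.get_state();print(s['t'],s['tcp_pos'].round(4),s['ft_force'].round(2),s['wrist_torque'].round(3))
p,d=cap('scene','scene2');ws=world('scene',d)
m=(ws[...,0]>.40)&(ws[...,0]<.68)&(abs(ws[...,1]+.235)<.055)&(ws[...,2]>.113)&(ws[...,2]<.145)
m&=(ws[...,0]>.52)
P=ws[m];A=np.c_[P[:,:2],np.ones(len(P))];print(len(P),np.linalg.lstsq(A,P[:,2],rcond=None)[0],cv2.minAreaRect(P[:,:2].astype(np.float32)*1000))
for x0 in np.arange(.52,.65,.02):
    q=P[abs(P[:,0]-x0)<.01]
    if len(q): print(x0.round(3),np.percentile(q[:,2],[50,95]).round(4))
cv2.imwrite('pics/sc2.png',cv2.resize(p[250:420,100:340,::-1],None,fx=3,fy=3,interpolation=cv2.INTER_CUBIC))
E
```

```text
7.4 [ 0.4681 -0.2356  0.09  ] [ 1.65 -0.12 -1.81] [ 0.005  0.145 -0.008]
624 [-0.00855608 -0.00190811  0.12458324] ((573.4452514648438, -233.4730987548828), (107.75184631347656, 97.99039459228516), 0.5892166495323181)
0.52 [0.1211 0.1236]
0.54 [0.1205 0.1249]
0.56 [0.1212 0.1248]
0.58 [0.1207 0.1244]
0.6 [0.1209 0.1244]
0.62 [0.1203 0.124 ]
```

View pics/sc2.png

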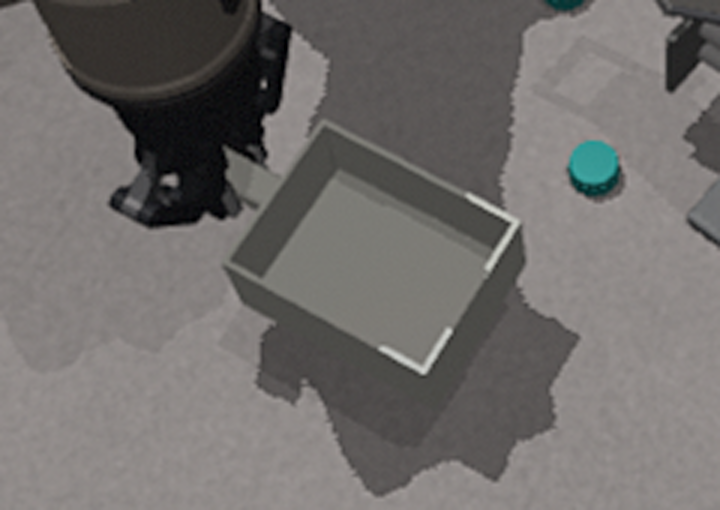

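The picture shows the dish held level: rim about 121 mm all round, so the underside is about 61–62 mm. I'll carry it to the front of the paddle.

Request:
jog_arm --pt "1 -0.1 0.8 0 0" --pt "1 -0.1 1.4 0 -1" --pt "1 -0.1 2 0 -1" --pt "1 -0.1 2 0 -1" --pt "1 -0.1 2 0 -1" --pt "1 -0.1 2 0 -1" --pt "1 -0.1 2 0 -1" --pt "1 -0.1 2 0 -1" --pt "1 -0.1 2 0 -1" --pt "1 -0.1 2 0 -1" --pt "1 -0.1 2 0 -1" --pt "1 0 2 0 -1" --pt "1 0 1.4 0 -0.5" --pt "1 0 0.7 0 0" --pt "1 0 0 0 0" --pt "1 0 0 0 0" --pt "1 0 0 0 0"

```text
t: 9.57
tcp_pos: [0.4572, 0.0068, 0.0903]
eef_rot: [-3.141, -0.0, 2.974]
ft_force: [-0.0, -0.1, -1.8]
grip_width: 0.223
```

```bash
python3 - <<'E'
from h import *
s=arm.get_state();print(s['t'],s['tcp_pos'].round(4),np.degrees(s['eef_rot']).round(2),s['ft_force'].round(2),s['wrist_torque'].round(3),s['joints'].round(2))
p,d=cap('scene','scene3');ws=world('scene',d)
th=np.radians(-9.6);D=np.array([np.cos(th),np.sin(th)])
L=(ws[...,:2]-[.645,-.025])@np.c_[D,[-D[1],D[0]]]
m=(L[...,0]>-.16)&(L[...,0]<-.02)&(abs(L[...,1])<.06)&(ws[...,2]>.113)&(ws[...,2]<.145)
q=L[m];print(len(q),q.min(0),q.max(0),cv2.minAreaRect(q.astype(np.float32)*1000),np.median(ws[m][:,2]))
m=(L[...,0]>-.02)&(L[...,0]<.03)&(abs(L[...,1])<.04)&(ws[...,2]>.07)&(ws[...,2]<.125);q=L[m];print('pad',np.percentile(q,[1,10,50],axis=0))
cv2.imwrite('pics/sc3.png',cv2.resize(p[170:340,160:400,::-1],None,fx=3,fy=3,interpolation=cv2.INTER_CUBIC))
E
```

```text
9.575 [0.4572 0.0068 0.0903] [-179.99   -0.    170.4 ] [-0.02 -0.15 -1.8 ] [-0.028  0.1   -0.034] [-0.69  0.32  0.63  2.23 -0.3   0.67  1.55]
713 [-0.15968352 -0.05058897] [-0.03113642  0.04961956] ((-95.2063980102539, -0.6075439453125), (99.45877838134766, 128.848388671875), 89.49821472167969) 0.12018874871136077
pad [[-1.50907649e-05 -2.99853712e-02]
 [ 4.05462006e-03 -2.84429793e-02]
 [ 5.94981744e-03 -5.22806331e-03]]
```

View pics/sc3.png

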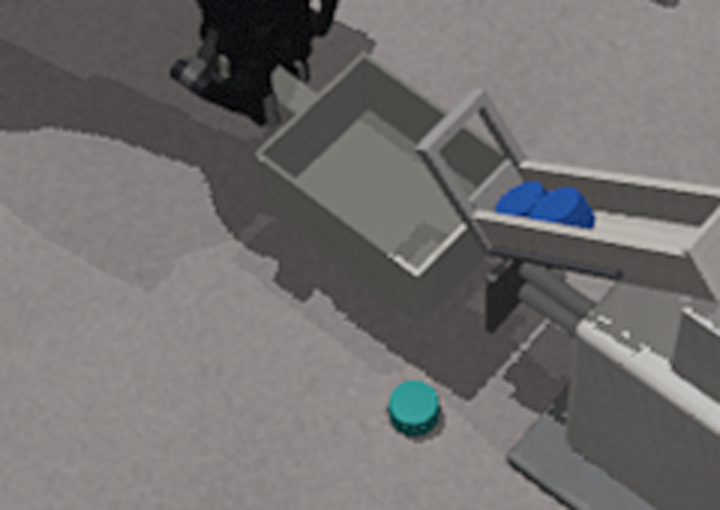

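The dish is level and laterally centred, with the far wall about 31 mm short of the paddle face. I'll push 52 mm along (0.986, −0.167) and dwell.

Request:
jog_arm --pt "1 0.6 -0.1 0 0" --pt "1 0.6 -0.1 0 0" --pt "1 0.6 -0.1 0 0" --pt "1 0.6 -0.1 0 0" --pt "1 0.6 -0.1 0 0" --pt "1 0.4 -0.07 0 0" --pt "1 0.4 -0.07 0 0" --pt "1 0.4 -0.07 0 0" --pt "1 0.4 -0.07 0 0" --pt "1 0.4 -0.07 0 0" --pt "1 0.13 -0.02 0 0" --pt "1 0 0 0 0" --pt "1 0 0 0 0" --pt "1 0 0 0 0" --pt "1 0 0 0 0" --pt "1 0 0 0 0" --pt "1 0 0 0 0" --pt "1 0 0 0 0" --pt "1 0 0 0 0"

```text
t: 12.0
tcp_pos: [0.5085, -0.0014, 0.0903]
eef_rot: [-3.142, -0.0, 2.975]
ft_force: [-3.5, 0.5, -2.6]
grip_width: 0.225
```

```bash
python3 - <<'E'
from h import *
s=arm.get_state();print(s['t'],s['tcp_pos'].round(4),s['ft_force'].round(2),s['wrist_torque'].round(3))
p,d=cap('scene','scene4')
cv2.imwrite('pics/sc4.png',cv2.resize(p[170:340,160:400,::-1],None,fx=3,fy=3,interpolation=cv2.INTER_CUBIC))
E
```

```text
12.0 [ 0.5085 -0.0014  0.0903] [-3.54  0.5  -2.6 ] [0.055 0.884 0.001]
```

View pics/sc4.png

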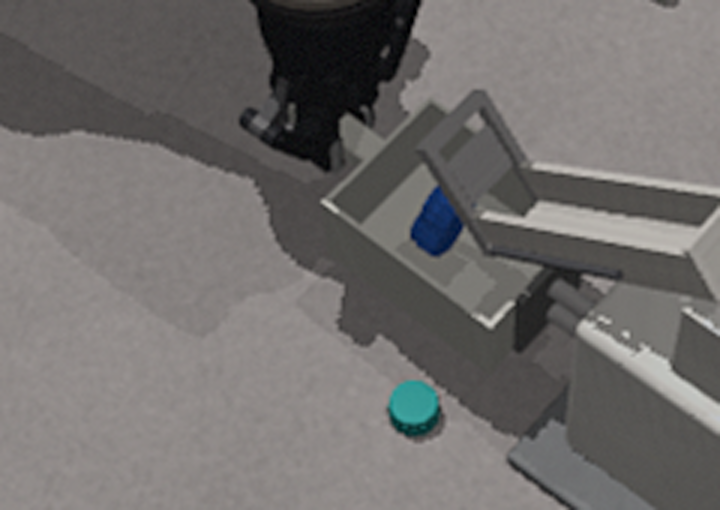

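The gate is lifted, the chute is empty, and blue cap(s) lie in the dish at crop (435,225). I'll back out along the push line and then look for both.

Request:
jog_arm --pt "1 0 0 0 0" --pt "1 0 0 0 0" --pt "1 -0.2 0.03 0 0" --pt "1 -0.4 0.07 0 0" --pt "1 -0.4 0.07 0 0" --pt "1 -0.5 0.08 0 0" --pt "1 -0.6 0.1 0 0" --pt "1 -0.6 0.1 0 0" --pt "1 -0.6 0.1 0 0" --pt "1 -0.6 0.1 0 0" --pt "1 -0.6 0.1 0 0" --pt "1 -0.4 0.07 0 0" --pt "1 -0.2 0.03 0 0" --pt "1 0 0 0 0" --pt "1 0 0 0 0"

```text
t: 13.92
tcp_pos: [0.4577, 0.0071, 0.0903]
eef_rot: [-3.142, 0.0, 2.975]
ft_force: [0.6, -0.3, -1.6]
grip_width: 0.225
```

```bash
python3 - <<'E'
from h import *
s=arm.get_state();print(s['t'],s['tcp_pos'].round(4),np.degrees(s['eef_rot']).round(2),s['ft_force'].round(2),s['wrist_torque'].round(3))
p,d=cap('scene','scene5');w=world('scene',d)
th=s['eef_rot'][2]-np.pi;D=np.array([np.cos(th),np.sin(th)])
o=s['tcp_pos'][:2]-.005*D
L=(w[...,:2]-o)@np.c_[D,[-D[1],D[0]]]
r=(L[...,0]>.03)&(L[...,0]<.17)&(abs(L[...,1])<.055)
hsv=cv2.cvtColor(p,cv2.COLOR_RGB2HSV);b=(hsv[...,0]>105)&(hsv[...,0]<130)&(hsv[...,1]>120)&(d>0)
n,lab,st,ce=cv2.connectedComponentsWithStats(b.astype(np.uint8))
for i in range(1,n):
    if st[i,4]>15: q=lab==i; print(st[i],'local',np.median(L[q],0).round(3),L[q].min(0).round(3),L[q].max(0).round(3),'z',w[q][:,2].min().round(3),w[q][:,2].max().round(3))
m=r&(w[...,2]>.113)&(w[...,2]<.14);P=w[m];print('rim',np.median(P[:,2]),np.linalg.lstsq(np.c_[L[m],np.ones(m.sum())],P[:,2],rcond=None)[0])
cv2.imwrite('pics/sc5.png',cv2.resize(p[170:340,160:400,::-1],None,fx=3,fy=3,interpolation=cv2.INTER_CUBIC))
E
```

```text
13.925 [0.4577 0.0071 0.0903] [-1.8000e+02  1.0000e-02  1.7045e+02] [ 0.57 -0.31 -1.6 ] [-0.027  0.145  0.005]
[275 215  21  25 329] local [ 0.092 -0.008] [ 0.054 -0.017] [0.103 0.033] z 0.064 0.129
rim 0.12056716665941539 [-0.0019624  -0.00125106  0.12023902]
```

View pics/sc5.png

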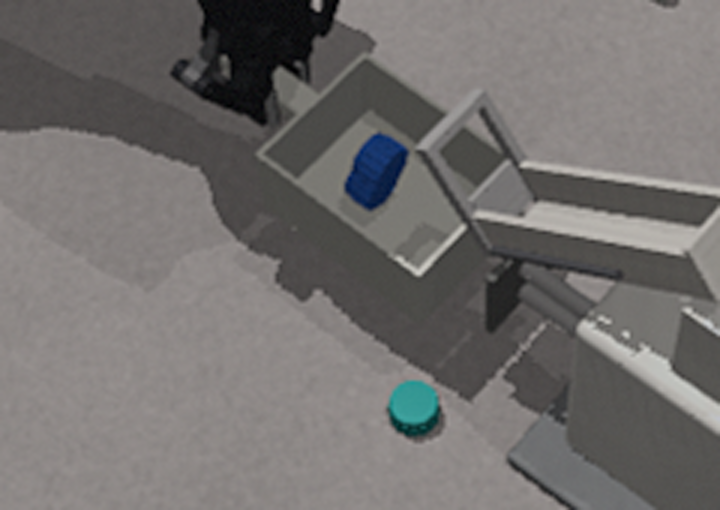

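The blue blob is at crop (375,172). I can't tell whether it is one cap or two stacked, so I'll check the top and wrist views and enlarge the blob.

```bash
python3 - <<'E'
from h import *
s,pw,ww=wristw('wrist6')
th=s['eef_rot'][2]-np.pi;D=np.array([np.cos(th),np.sin(th)]);o=s['tcp_pos'][:2]-.005*D
pt,dt=cap('top','top6');wt=world('top',dt);pse=cv2.imread('pics/scene5.png')[:,:,::-1].copy()
def blobs(p,w,nm):
    hsv=cv2.cvtColor(p,cv2.COLOR_RGB2HSV);b=(hsv[...,0]>105)&(hsv[...,0]<130)&(hsv[...,1]>120)&np.isfinite(w[...,2])
    n,lab,st,ce=cv2.connectedComponentsWithStats(b.astype(np.uint8))
    for i in range(1,n):
        if st[i,4]>15:
            q=w[lab==i]; L=(q[:,:2]-o)@np.c_[D,[-D[1],D[0]]]
            print(nm,st[i],'loc',np.percentile(L,[3,50,97],axis=0).round(3).tolist(),'z',np.percentile(q[:,2],[3,50,97]).round(3))
blobs(pw,ww,'wrist');blobs(pt,wt,'top')
a=cv2.resize(pse[205:250,265:310],(400,400),interpolation=cv2.INTER_CUBIC)
b=cv2.resize(pt[170:310,260:400],(400,400),interpolation=cv2.INTER_CUBIC)
cv2.imwrite('pics/mix6.png',np.hstack([a,b])[:,:,::-1])
E
```

```text
top [619 132  21  63 543] loc [[0.334, -0.563], [0.39, -0.543], [0.423, -0.523]] z [0.073 0.092 0.098]
top [307 262  19  16 254] loc [[0.066, -0.015], [0.084, -0.001], [0.096, 0.013]] z [0.088 0.121 0.255]
```

View pics/mix6.png

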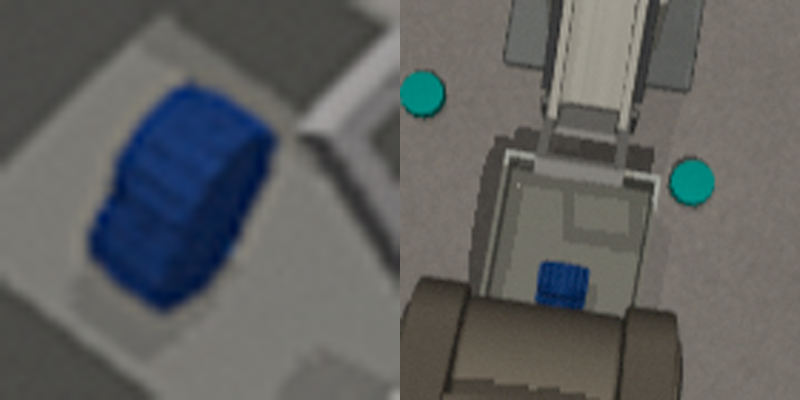

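```bash
python3 - <<'E'
from h import *
s=arm.get_state();th=s['eef_rot'][2]-np.pi;D=np.array([np.cos(th),np.sin(th)]);o=s['tcp_pos'][:2]-.005*D
np.set_printoptions(linewidth=200)
for n,f,(v0,v1,u0,u1) in(('scene','scene5',(212,242,272,300)),('top','top6',(256,286,302,332))):
    w=world(n,np.load(f'pics/{f}.npy'));L=(w[...,:2]-o)@np.c_[D,[-D[1],D[0]]]
    sl=(slice(v0,v1,2),slice(u0,u1,2))
    print(n,'z mm above dish floor');print(((w[...,2]-.0645)[sl]*1000).round().astype(int))
    print('local x');print((L[...,0][sl]*1000).round().astype(int))
    if n=='scene': print('local y');print((L[...,1][sl]*1000).round().astype(int))
E
```

```text
scene z mm above dish floor
[[20 16  4  0 -1  5  2  4  2  0  3 12 12 15]
 [12  3  2  2  5  3  2  0  1 -1  3  3  7 12]
 [ 3  2  0  2  0  0 62 57 60 56  1  1  0  2]
 [ 2  0  2  0  0 58 63 58 61 59 58  1  2  1]
 [ 2  3 -1  3 59 60 63 60 62 61 61 58 -1 -2]
 [ 3  0  2  4 55 59 59 61 62 61 59 49 46  2]
 [-1 -1  0 54 56 56 56 62 60 57 54 45  2  5]
 [ 0  0 -2 50 52 54 56 58 58 53 44 38  1  3]
 [ 2  0  2 24 44 54 51 57 54 45 37 -3  1  2]
 [-1 -2 24 30 38 46 51 52 45 40 34 -1  3  0]
 [-2  7 20 27 25 28 48 43 39 34  7  1 -3  1]
 [ 2 -1 15 21 26 25 25 19 13  6 -1  3  1  2]
 [-1  2 -1 18 17 25 23 12  7  3  2  0  0  3]
 [ 1  2 -1 -2 11 16 15  5  0  1  3  3 -1  3]
 [60  1 -2  1  1  0  6 -1  3  2  0  0 -3  0]]
local x
[[ 42  43  40  41  44  50  51  55  57  59  63  70  73  77]
 [ 41  40  42  45  49  51  54  56  59  61  66  68  73  78]
 [ 40  42  44  48  50  53  84  85  89  90  68  70  73  77]
 [ 42  44  48  50  53  83  87  88  92  94  96  73  77  79]
 [ 45  49  49  54  83  86  90  91  95  97 100 101  79  81]
 [ 48  50  54  57  84  88  91  95  98 100 102 100 102  86]
 [ 50  53  56  83  87  90  92  98 
[... 2842 characters left out ...]
5 105]
 [ 94  94  95  92  92  92  93  93  94  95  95  96  97 101 102]
 [ 90  91  91  89  89  89  90  90  91  91  92  93  97  98  98]
 [ 87  87  88  85  85  86  86  87  87  88  89  89  94  94  95]
 [ 83  84  84  82  82  82  83  83  84  84  85  86  90  90  91]
 [ 80  80  81  80  79  79  79  80  80  81  82  83  86  87  88]
 [ 76  76  77  76  76  77  78  78  79  79  79  81  82  83  84]
 [ 53  54  54  55  55  56  74  75  75  76  77  78  79  80  80]
 [ 51  51  51  52  52  53  53  54  54  54  55  55  56  76  77]
 [ 48  49  49  49  50  50  51  51  51  52  52  53  53  53  54]
 [ 46  46  47  47  47  48  48  49  49  49  50  50  51  51  51]
 [ 44  44  44  45  45  45  46  46  47  47  47  48  48  48  49]]
```

Both caps are in the dish: one stands on edge and the second is on edge on top of it (top at 60 mm above the dish floor). That is within limits but precarious. I'll carry it back gently with soft acceleration.

Request:
jog_arm --pt "1 0 -0.2 0 0" --pt "1 0 -0.5 0 0" --pt "1 0 -0.8 0 0" --pt "1 0 -1.1 0 0.5" --pt "1 0.1 -1.4 0 0.9" --pt "1 0.1 -1.4 0 0.9" --pt "1 0.1 -1.4 0 0.9" --pt "1 0.1 -1.4 0 0.9" --pt "1 0.1 -1.4 0 0.9" --pt "1 0.1 -1.4 0 0.9" --pt "1 0.1 -1.4 0 0.9" --pt "1 0.1 -1.4 0 0.9" --pt "1 0.1 -1.4 0 0.9" --pt "1 0.1 -1.4 0 0.9" --pt "1 0 -1.4 0 0.9" --pt "1 0 -1.4 0 0.9" --pt "1 0 -1.4 0 0.9" --pt "1 0 -1.2 0 0.2" --pt "1 0 -0.9 0 0" --pt "1 0 -0.7 0 0"

```text
t: 16.58
tcp_pos: [0.4674, -0.2294, 0.0903]
eef_rot: [-3.142, -0.0, -3.092]
ft_force: [-0.5, 0.5, -1.7]
grip_width: 0.219
```

Request:
jog_arm --pt "1 0 -0.4 0 0" --pt "1 0 -0.2 0 0" --pt "1 0 0 0 0" --pt "1 0 0 0 0" --pt "1 0 0 0 0" --pt "1 0 0 0 0"

```text
t: 17.32
tcp_pos: [0.4676, -0.2348, 0.0903]
eef_rot: [-3.142, -0.0, -3.092]
ft_force: [-0.7, 0.6, -2.8]
grip_width: 0.228
```

```bash
cat > chk.py <<'E'
from h import *
import sys
tag=sys.argv[1]
s=arm.get_state();th=s['eef_rot'][2]-np.pi;D=np.array([np.cos(th),np.sin(th)])
o=s['tcp_pos'][:2]-.005*D
if len(sys.argv)>2: o=np.array([.463,-.2368]);D=np.array([np.cos(.03),np.sin(.03)])
print(s['t'],s['tcp_pos'].round(4),np.degrees(s['eef_rot']).round(2),s['ft_force'].round(2))
for n in('scene','top'):
    p,d=cap(n,tag+n);w=world(n,d);L=(w[...,:2]-o)@np.c_[D,[-D[1],D[0]]]
    hsv=cv2.cvtColor(p,cv2.COLOR_RGB2HSV);b=((hsv[...,0]>105)&(hsv[...,0]<130)&(hsv[...,1]>120)&(d>0)).astype(np.uint8)
    k,lab,st,_=cv2.connectedComponentsWithStats(b)
    for i in range(1,k):
        q=(lab==i)
        if st[i,4]>15 and abs(np.median(L[q],0)).max()<.3: print(n,st[i],'loc',np.percentile(L[q],[3,50,97],axis=0).round(3).tolist(),'z',np.percentile(w[q][:,2],[3,50,97]).round(3))
    r=(L[...,0]>.05)&(L[...,0]<.18)&(abs(L[...,1])<.06)&(w[...,2]>(.05 if len(sys.argv)>2 else .02+s['tcp_pos'][2]))&(w[...,2]<.15)&(b==0)
    if r.sum()>50: print(n,'rim z',np.median(w[r][:,2]).round(4),'tilt',np.linalg.lstsq(np.c_[L[r],np.ones(r.sum())],w[r][:,2],rcond=None)[0][:2].round(3),cv2.minAreaRect(w[r][:,:2].astype(np.float32)*1000))
E
python3 chk.py c7
```

```text
17.325 [ 0.4676 -0.2348  0.0903] [-180.     -0.   -177.14] [-0.68  0.59 -2.76]
scene [222 312  18  20 257] loc [[0.08, 0.013], [0.092, 0.024], [0.1, 0.04]] z [0.077 0.092 0.097]
scene [204 332  18  21 265] loc [[0.073, -0.031], [0.085, -0.02], [0.093, -0.005]] z [0.077 0.091 0.097]
scene rim z 0.1204 tilt [-0.004 -0.002] ((569.493408203125, -230.70140075683594), (114.56861114501953, 97.7114486694336), 2.025779962539673)
top [420 258  14  12 141] loc [[0.077, 0.014], [0.085, 0.027], [0.095, 0.037]] z [0.08  0.094 0.097]
top [441 261  18  11 186] loc [[0.07, -0.03], [0.079, -0.014], [0.088, -0.002]] z [0.081 0.092 0.097]
top rim z 0.1206 tilt [0.007 0.013] ((568.2120971679688, -230.51092529296875), (110.99447631835938, 97.5318374633789), 2.0853655338287354)
```

The caps separated during the carry, and both are now on the dish floor well inside it. Lowering gently.

Request:
jog_arm --pt "1 0 0 -0.3 0" --pt "1 0 -0.05 -0.6 0" --pt "1 0 0 -0.8 0" --pt "1 0 0 -0.8 0" --pt "1 0 0 -0.8 0" --pt "1 0 0 -0.8 0" --pt "1 0 0 -0.7 0" --pt "1 0 0 -0.5 0" --pt "1 0 0 -0.4 0" --pt "1 0 0 -0.3 0" --pt "1 0 0 -0.2 0" --pt "1 0 0 -0.1 0" --pt "1 0 0 0 0" --pt "1 0 0 0 0" --pt "1 0 0 0 0" --pt "1 0 0 0 0"

```text
t: 19.42
tcp_pos: [0.4676, -0.2355, 0.0277]
eef_rot: [3.141, 0.0, -3.092]
ft_force: [-2.8, 1.1, 7.7]
grip_width: 0.226
```

```bash
python3 chk.py c8
```

```text
19.425 [ 0.4676 -0.2355  0.0277] [ 1.7999e+02  2.0000e-02 -1.7716e+02] [-2.82  1.07  7.68]
scene [226 327  17  19 228] loc [[0.08, 0.013], [0.092, 0.024], [0.1, 0.041]] z [0.017 0.03  0.035]
scene [209 347  18  20 239] loc [[0.074, -0.032], [0.085, -0.02], [0.093, -0.005]] z [0.016 0.03  0.035]
scene rim z 0.0583 tilt [ 0.    -0.005] ((569.4117431640625, -231.29515075683594), (114.61785125732422, 98.16670227050781), 2.0053935050964355)
top [414 261  14  11 129] loc [[0.077, 0.015], [0.086, 0.027], [0.095, 0.038]] z [0.012 0.032 0.035]
top [434 264  17  10 160] loc [[0.07, -0.03], [0.079, -0.013], [0.087, -0.002]] z [0.018 0.03  0.035]
top rim z 0.0586 tilt [0.013 0.005] ((567.7063598632812, -230.902099609375), (111.64400482177734, 97.37374114990234), 2.063281774520874)
```

The dish is on the bench (7.7 N upwards). Releasing and lifting off.

Request:
jog_arm --pt "-1 0 0 0 0" --pt "-1 0 0 0 0" --pt "-1 0 0 0 0" --pt "-1 0 0 0 0" --pt "-1 0 0 0 0" --pt "-1 0 0 0 0" --pt "-1 0 0 0.5 0" --pt "-1 0 0 1 0" --pt "-1 0 0 1.5 0" --pt "-1 0 0 2 0" --pt "-1 0 0 2.5 0" --pt "-1 0 0 2.5 0" --pt "-1 0 0 2.5 0" --pt "-1 0 0 2.5 0" --pt "-1 0 0 1.5 0" --pt "-1 0 0 0 0" --pt "-1 0 0 0 0"

```text
t: 21.65
tcp_pos: [0.4672, -0.2351, 0.1917]
eef_rot: [3.141, -0.001, -3.092]
ft_force: [0.2, 0.2, -0.4]
grip_width: 1.001
```

```bash
python3 chk.py c9 f; python3 -c "
import cv2
p=cv2.imread('pics/c9scene.png');cv2.imwrite('pics/v9.png',cv2.resize(p[250:430,130:370],None,fx=3,fy=3,interpolation=cv2.INTER_CUBIC))"
```

```text
21.65 [ 0.4672 -0.2351  0.1917] [ 1.7998e+02 -5.0000e-02 -1.7714e+02] [ 0.16  0.17 -0.39]
scene [226 327  17  19 230] loc [[0.079, 0.016], [0.091, 0.027], [0.099, 0.043]] z [0.015 0.029 0.035]
scene [209 347  18  20 240] loc [[0.073, -0.029], [0.085, -0.017], [0.093, -0.002]] z [0.016 0.03  0.035]
scene rim z 0.0589 tilt [ 0.002 -0.005] ((569.9342651367188, -231.51766967773438), (113.89473724365234, 97.61756134033203), 1.644392967224121)
top [414 261  14  11 130] loc [[0.076, 0.018], [0.085, 0.03], [0.094, 0.04]] z [0.011 0.031 0.036]
top [434 264  17  10 162] loc [[0.07, -0.027], [0.079, -0.011], [0.087, 0.001]] z [0.018 0.03  0.035]
top rim z 0.0589 tilt [-0.     0.005] ((568.4912719726562, -231.10858154296875), (110.95612335205078, 97.62696838378906), 2.040984869003296)
```

View pics/v9.png

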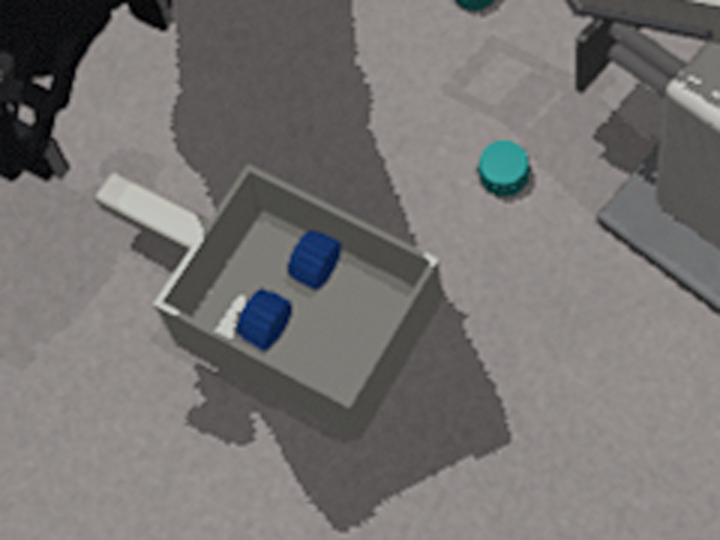

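The dish stands upright and released, with both blue caps inside at crop (315,258) and (265,320) and the gripper well clear. Handing in.

```bash
python3 -c "
from rig import arm
print(arm.job_done())"
```

```text
the job is handed in; nothing more can be done
None
```

I gripped the deep white dish by its handle, lifted it level about 62 mm and pushed it about 20 mm into the paddle. The gate rose and both blue caps slid into the dish. I carried it back, set it down, released it and handed the job in at about 22 s of the 62 s allowed. The hand-in gives no verdict.

**Final checks:**
- **Dish:** the rim is level (tilt under 0.01 rad) at about 59 mm. The handle is within a few millimetres of where it started.
- **Caps:** both blue caps are on the dish floor, well inside the walls.
- **Gripper:** it is fully open and 16 cm above where it released the handle, with no contact force.

**What went differently:**
- After the drop the caps stood on edge, one on top of the other. During the slow carry back they settled side by side on the dish floor, each still on edge.
- The weight change from the caps could not be read reliably from the force sensor, so I confirmed them from the camera depth instead.

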